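# Open the grinder's guard gate and hold it wide

### The arm

A 6-joint arm with a two-finger parallel gripper is mounted at the origin on the work surface. World frame = base frame: x ahead of the robot, y to its left, z up, the work surface at z = 0. Lengths are in m, angles in rad, forces in N, time in s.
With the tool pointing down it reaches from about 0.2 to 0.875 m from the base axis. Payload 3.4 kg.
Tool frame: the origin (TCP) lies on the centre line of the jaws, within the pads' length; the fingertips stand bot.tips_ahead ahead of it and the grasp point (between the pads) lies 2 mm behind it (bot.tips_ahead is the distance from the TCP to the fingertips, in m); z points along the fingers, y is the line along which they close (so a half turn about z gives the same grasp; the last joint's range is limited). The gripper opens to 94 mm and grips with 3 to 60 N. Pads are 16 mm wide; open, the fingers measure 119 mm over their backs; the gripper's body (75 mm by 177 mm) begins 78 mm behind the grasp point.
Start: joints at [1.068, 0.276, 1.505, -0, 1.361, -0.121], TCP at [0.214, 0.534, 0.189] pointing down, gripper open.
Joint ranges: [-2.89, 2.89], [-0.75, 2.08], [0.22, 2.7], [-1.18, 4.32], [0.11, 2.71], [-2.7, 2.7]. Speed limits (rad/s): [2.57, 2.57, 3.14, 3.14, 3.14, 3.14].

### API

Orientations are given as a unit quaternion [w, x, y, z].
In Python, from cell import bot, imaging gives the robot as it stands. The module is installed in compiled form; this text tells all that it offers.
- The arm moves only by the shell command python3 -m crank 'ROWS' [OPENING]. ROWS is JSON, a list of rows, each a list of 6 numbers: the shift along the world's x, y, z normalised to -1 to 1, where 1 is 25 cm, then the turn, a rotation vector about the world's x, y, z normalised to -1 to 1, where 1 is pi rad. A call has 1 to 5 rows; each row is the pose to reach, as a shift and turn from the pose commanded when the call began, turning the shorter way round; what a row does not reach only later rows make up. A row lasts 1/12 s, in which the tool goes at most 41.7 mm and 7.16 degrees, less where a joint would pass 70% of its speed; a pose out of reach is approached as far as the arm can. A call with a number of a shift or a turn outside -1 to 1 is refused whole. A call with a gripper value outside its range is refused whole. OPENING is the opening, from 0 (shut) to 1 (fully open), set as the call begins (- or left out, the last holds). The fingers move at their own pace and stop on an object; the grip force is fixed at half the most. Time passes only in rows, so rows that repeat a pose let the fingers close. It gives the time, the measured TCP pose, the force, the opening and the grip force at its end, in the units of the state.
- bot.sense(): the state, without advancing time (a new reading comes with each control period).
- imaging.capture(name): name is "side" or "top" or "wrist"; returns a dict with "image" (400x640x3 uint8, blue, green, red), "mtx" (3x3 intrinsics, pixels), "view" (4x4, takes a point from world to camera coordinates). Camera axes: x right, y down, z forward; pixel columns grow to the right and rows downward; lengths in m; the calibration is good to about 2 mm. The wrist camera is an equidistant fisheye: a pixel r from the principal point sees the ray r / f radians off the axis. A picture is of the moment at which its call begins. There is no depth.
- bot.sign_off(): hands the job in; it is judged then, once.
The state is a dict: "t": time; "joint_positions": joint angles; "joint_velocities": joint speeds; "joint_torque": joint torques, N m; "ee_pos": TCP position; "eef_rot": TCP orientation; "ft_force": force on the tool from outside, world axes, zero at the start; "wrist_torque": the same for the moment, N m; "finger_gap": opening from 0.0 (shut) to 1.0 (fully open); "grip_force": force on a finger pad.
Only numpy, scipy, OpenCV 4.12 (cv2) and the standard library are available. Lean on these libraries where they do the work, as an engineer would, in place of code of your own. Each camera call takes 0.05 s, during which the arm holds its last target. There are 200 camera calls.

### The job

The disc of the bench grinder has to come out, so open the gate of its clear guard for a colleague. First squeeze the yellow catch right in, so that it stays drawn; then squeeze the red catch and, keeping it squeezed, swing the gate towards you, past the check in its hinge, until it stands wide open, about square to the front of the guard. The gate springs back, so finish still holding it there by the squeezed red catch, and leave the things lying on the bench as they are.

Things in the scene. Friction and masses are not known exactly. Their poses are not given: they have to be found in the camera images.
- guard: Open-topped guard on the bench, 495 mm wide (y), 385 deep (x), 165 high: aluminium posts and rails, clear panels, round a low red disc grinder. Origin: on the bench, middle of the gate opening, mid-thickness of the front rails; x points into the guard (away from the robot), y along the front to the hinge side (robot's left), z up. Only the catches (217 mm) and check roller (181 mm) top the rails.
- gate_hinge (a point): Point on the gate's upright hinge axis, 165 mm above the bench (top of the rails), at (-14, 128) mm in the guard's frame. The red catch swings about it on a radius of 166 mm.
- gate (a joint): Gate angle, rad: 0 shut, grows as the free (right) end swings out to the robot, clockwise from above; stop 1.75. A weak spring shuts it (1 to 2 N at the red catch). A sprung roller check resists from about 0.38 to 0.7 rad (up to 4 N more at the red catch); let go beyond it, the gate drifts back and rests at about 1.0. Each catch locks the shut gate (play 0.02).
- yellow_catch (a joint): How far the yellow catch is squeezed: 0 = bolted, 0.009 m = fully drawn (each of its two tabs has moved 9 mm inwards). Takes about 2 N on each tab; it has no spring and stays where it is put. From about 0.0065 its bolt is clear of the gate.
- yellow_grip (a point): Midpoint between two upright yellow tabs on the fixed rail right of the gate, at (0, -185, 200) mm in the guard's frame, axes as the guard's. Each tab is 8 mm (y) x 22 mm (x), from 175 to 217 mm high, on a black base 78 mm long (y), top at 175. They stand a gap apart along y: 56 mm over the outer faces, 38 squeezed; geared together, so they close alike on this point.
- red_catch (a joint): How far the red catch is squeezed: 0 = bolted, 0.009 m = fully drawn (each tab 9 mm inwards). Spring-loaded: on each tab about 2 N to start and 5 N to hold it fully squeezed; it springs back when let go. From about 0.007 its bolt is out of the post.
- red_grip (a point): Midpoint between two upright red tabs on the gate's top rail, 200 mm above the bench, 166 mm from the hinge axis; at (0, -37, 200) mm in the guard's frame while shut. Tabs and base as on the yellow catch, side by side along the gate (56 mm over the outer faces, 38 squeezed). Turns with the gate: y along it to the hinge, x across it.
- leaf: The gate's leaf with the red catch: aluminium frame 240 mm wide, 20 mm thick, from 25 to 165 mm high, with a clear panel. Its origin lies on the hinge axis at bench height; y along the gate towards the hinge, x across it (into the guard while shut), z up.
- wax_tin: Bystander: brass-coloured round tin, 75 mm across, 30 mm high; origin in the middle of its underside.
- compound_bar: Bystander: green bar of polishing compound in a paper band, 110 x 40 x 32 mm; origin in the middle of its underside, x along it.
- sanding_block: Bystander: cork sanding block, 100 x 60 x 34 mm; origin in the middle of its underside, x along it.
- whetstone: Bystander: two-coloured whetstone, 150 x 50 x 25 mm; origin in the middle of its underside, x along it.

How it is judged:
By the outcome, as a careful person would: the job done as asked, in the order asked, and still so for the second after the job is handed in, while the arm keeps its last pose, push and grip.
It also fails if it takes over 42 s, if anything falls off the work surface, if the arm or the gripper's body presses on something with over 40 N, if the wrist force passes 120 N, or if a joint passes its speed limit or range.

## Working session

There is one attempt and no reset: what is moved stays moved. The work goes in short steps, Python scripts to look and compute and a shell command to move; the robot and the scene stay as the last step left them, time stands still between calls to the robot, and variables do not carry over. Pictures are saved under pics/ and viewed, at most 10 in all, crops included, and the job is handed in when it is done.

```bash
mkdir -p pics; python3 - <<'E'
from cell import bot, imaging
import cv2,numpy as np,pickle
s=bot.sense();print(s['t'],s['ee_pos'],s['eef_rot'],s['finger_gap'],bot.tips_ahead)
d={}
for n in("top","side"):
    c=imaging.capture(n);d[n]=c;cv2.imwrite(f"pics/{n}.png",c["image"]);print(n,c["mtx"].tolist(),c["view"].round(3).tolist())
pickle.dump(d,open("d.pkl","wb"))
E
```

```text
0.0 [0.21398261 0.53306402 0.18822477] [-2.63892091e-04  1.89757704e-01  9.81830539e-01 -8.58658389e-04] 0.9997944282764837 0.017
top [[390.35824385909734, 0.0, 319.3295202342445], [0.0, 390.35824385909734, 198.1278406914325], [0.0, 0.0, 1.0]] [[-0.006, -1.0, -0.002, 0.053], [-0.986, 0.006, -0.169, 0.528], [0.169, 0.001, -0.986, 1.08], [0.0, 0.0, 0.0, 1.0]]
side [[471.19360200709843, 0.0, 317.17251932702703], [0.0, 471.19360200709843, 207.26181778427642], [0.0, 0.0, 1.0]] [[0.774, -0.634, -0.005, -0.343], [-0.454, -0.548, -0.703, 0.336], [0.442, 0.546, -0.711, 1.133], [0.0, 0.0, 0.0, 1.0]]
```

View pics/top.png

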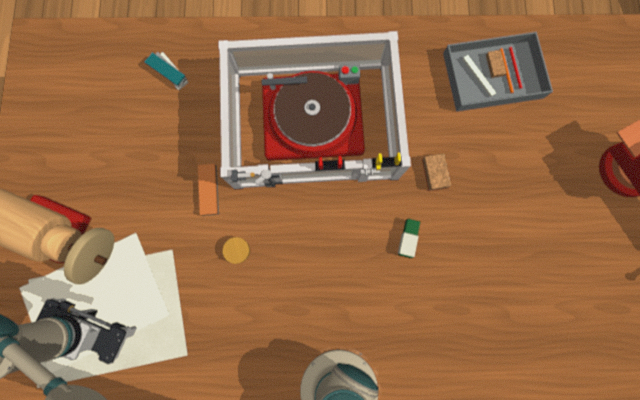

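View pics/side.png

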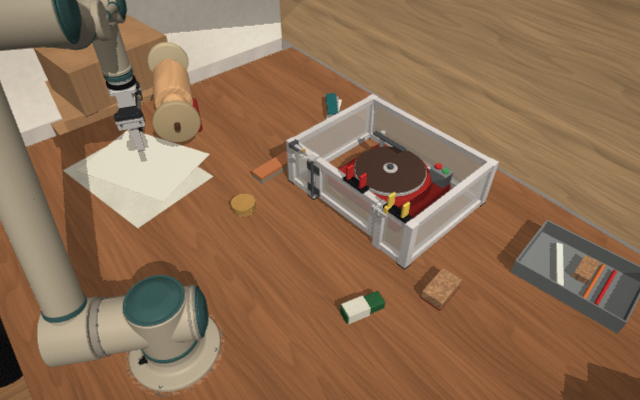

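The top view shows the guard with its front along row ~172, red tabs near (330,163) and yellow near (389,160). In the side view the red tabs are at about (350,171) and (363,180), the yellow at (391,201) and (405,210). The bystanders lie in front of and beside the guard.

```bash
python3 - <<'E'
import cv2,numpy as np,pickle
d=pickle.load(open("d.pkl","rb"))
win={"top":{"r":(312,150,346,175),"y":(374,148,404,170)},"side":{"r":(342,160,370,192),"y":(384,188,414,222)}}
def blobs(n,k):
    x0,y0,x1,y1=win[n][k];h=cv2.cvtColor(d[n]["image"],cv2.COLOR_BGR2HSV)[y0:y1,x0:x1].astype(int)
    H,S,V=h[...,0],h[...,1],h[...,2]
    m=((H>=20)&(H<=35)&(S>150)&(V>90)) if k=="y" else (((H<6)|(H>174))&(S>170)&(V>(150 if n=="top" else 90)))
    c,l,st,ce=cv2.connectedComponentsWithStats(m.astype(np.uint8))
    return [(st[i].tolist(),(ce[i]+[x0,y0]).round(1).tolist()) for i in range(1,c) if st[i][4]>5]
def ray(n,p,z):
    K,V=d[n]["mtx"],d[n]["view"];R,t=V[:3,:3],V[:3,3];C=-R.T@t
    q=R.T@np.linalg.inv(K)@[p[0],p[1],1];return C+q*(z-C[2])/q[2]
for n in win:
    for k in "ry":
        for st,c in blobs(n,k): print(n,k,st,c,ray(n,c,.2).round(4))
o=[]
for n in win:
    im=d[n]["image"];c=im[140:190,210:415] if n=="top" else im[130:270,280:500]
    o.append(cv2.resize(c,None,fx=3.5,fy=3.5,interpolation=cv2.INTER_CUBIC)[:,:717])
o=[cv2.copyMakeBorder(a,0,0,0,720-a.shape[1],0) for a in o];cv2.imwrite("pics/crop.png",cv2.resize(np.vstack(o),(640,590)))
# ray triang midpoint
E
```

```text
top r [0, 0, 10, 1, 10] [316.5, 150.0] [0.6257 0.0563 0.2   ]
top r [20, 0, 14, 4, 38] [339.1, 151.1] [ 0.6224 -0.0009  0.2   ]
top r [7, 7, 3, 9, 25] [320.1, 161.0] [0.5969 0.0473 0.2   ]
top r [26, 6, 4, 9, 29] [339.8, 159.9] [ 0.5994 -0.0024  0.2   ]
top y [2, 5, 7, 17, 93] [378.8, 160.8] [ 0.5964 -0.1006  0.2   ]
top y [21, 4, 6, 13, 57] [397.5, 158.6] [ 0.6018 -0.1479  0.2   ]
side r [0, 0, 13, 20, 162] [348.7, 169.2] [0.5967 0.0509 0.2   ]
side r [17, 13, 8, 15, 91] [362.7, 180.1] [ 0.5957 -0.0057  0.2   ]
side y [0, 4, 11, 22, 114] [389.4, 202.4] [ 0.59   -0.1101  0.2   ]
side y [17, 14, 9, 16, 97] [405.0, 209.6] [ 0.6016 -0.1528  0.2   ]
```

View pics/crop.png

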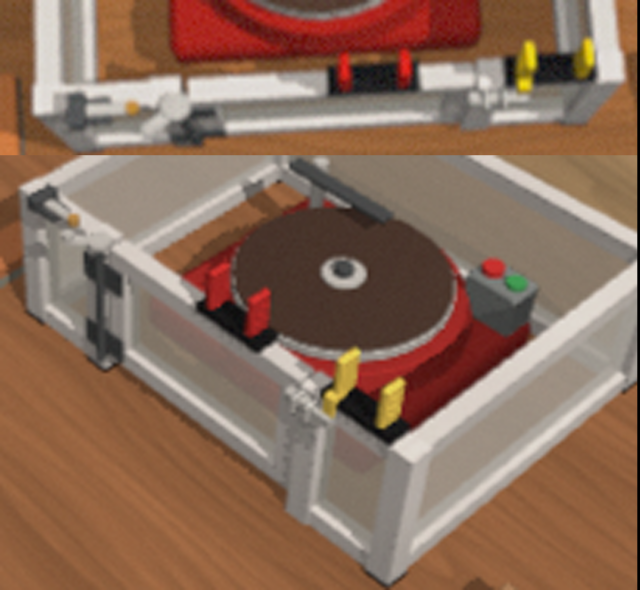

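```bash
python3 -m crank '[[0,-0.1,0.15,0,0,0],[0,-0.25,0.3,0,0,0],[0,-0.4,0.4,0,0,0.03],[0.05,-0.55,0.45,0,0,0.06],[0.1,-0.7,0.45,0,0,0.09]]' 1
python3 -m crank '[[0.1,-0.12,0,0,0,0.03],[0.2,-0.25,0,0,0,0.045],[0.3,-0.37,0,0,0,0.045],[0.4,-0.5,0,0,0,0.045],[0.5,-0.6,0,0,0,0.045]]'
python3 -m crank '[[0.1,-0.13,0,0,0,0],[0.2,-0.26,0,0,0,0],[0.3,-0.39,0,0,0,0],[0.4,-0.5,0,0,0,0],[0.5,-0.6,0,0,0,0]]'
```

```text
t: 0.52
ee_pos: [0.2356, 0.3712, 0.3026]
eef_rot: [0.001, 0.046, 0.999, 0.002]
ft_force: [1.6, 0.9, 0.2]
finger_gap: 1.0
grip_force: 0.0
t: 0.93
ee_pos: [0.3606, 0.2188, 0.3]
eef_rot: [0.0, -0.021, 1.0, -0.0]
ft_force: [0.1, 0.9, 0.0]
finger_gap: 0.999
grip_force: 0.0
t: 1.35
ee_pos: [0.486, 0.069, 0.2997]
eef_rot: [-0.0, -0.02, 1.0, -0.0]
ft_force: [0.1, -0.5, 0.9]
finger_gap: 1.0
grip_force: 0.0
```

```bash
python3 - <<'E'
import cv2,numpy as np,pickle
d=pickle.load(open("d.pkl","rb"))
def ray(n,p,z):
    K,V=d[n]["mtx"],d[n]["view"];R,t=V[:3,:3],V[:3,3];C=-R.T@t
    q=R.T@np.linalg.inv(K)@[p[0],p[1],1];return (C+q*(z-C[2])/q[2]).round(4)
im=d["top"]["image"];h=cv2.cvtColor(im,cv2.COLOR_BGR2HSV).astype(int)
# rear rail: bright low-saturation rows, per column mid
m=(h[...,1]<45)&(h[...,2]>165)
pts=[]
for c in range(235,390,5):
    r=[i for i in range(25,60) if m[i,c]]
    if r: pts.append(ray("top",(c,r[0]),.165))
pts=np.array(pts);vx=cv2.fitLine(pts[:,:2].astype(np.float32),cv2.DIST_HUBER,0,.001,.001).ravel();print("rear line",vx)
print("yaw",np.arctan(-vx[0]/vx[1]))
w=((h[...,0]>14)&(h[...,0]<28)&(h[...,1]>140)).astype(np.uint8)[232:268,215:255]
M=cv2.moments(w,True);p=(M["m10"]/M["m00"]+215,M["m01"]/M["m00"]+232);print("tin",p,ray("top",p,.02))
E
```

```text
rear line [ 0.05125977 -0.99868536  0.9601129   0.07283226]
yaw 0.051282242
tin (235.24256651017214, 250.07824726134587) [0.3823 0.2933 0.02  ]
```

```bash
python3 -m crank '[[0.1,-0.16,0,0,0,0.003],[0.2,-0.32,0,0,0,0.003],[0.3,-0.48,0,0,0,0.003],[0.4,-0.64,0,0,0,0.003],[0.464,-0.776,0,0,0,0.003]]'
python3 -m crank '[[0,0,0,0,0,0],[0,0,0,0,0,0]]'
cat > h.py <<'E'
import cv2,numpy as np
from cell import bot,imaging
def wrist(name):
    c=imaging.capture("wrist");cv2.imwrite(f"pics/{name}.png",c["image"]);return c
def fray(c,p,z):
    K,V=c["mtx"],c["view"];R,t=V[:3,:3],V[:3,3];C=-R.T@t
    v=np.array([p[0]-K[0,2],p[1]-K[1,2]]);r=np.hypot(*v);a=r/K[0,0]
    q=R.T@np.array([*(v/r*np.sin(a)),np.cos(a)]);return (C+q*(z-C[2])/q[2]).round(4)
E
python3 - <<'E'
from h import *
c=wrist("w1");import pickle;pickle.dump(c,open("w1.pkl","wb"))
h=cv2.cvtColor(c["image"],cv2.COLOR_BGR2HSV).astype(int);H,S,V=h[...,0],h[...,1],h[...,2]
for k,m in(("y",(H>=20)&(H<=35)&(S>150)&(V>90)),("r",((H<6)|(H>174))&(S>170)&(V>90))):
    n,l,st,ce=cv2.connectedComponentsWithStats(m.astype(np.uint8))
    for i in range(1,n):
        if st[i][4]>30: print(k,st[i],ce[i].round(1),fray(c,ce[i],.217))
E
```

```text
t: 1.77
ee_pos: [0.5939, -0.1086, 0.2993]
eef_rot: [-0.0, -0.026, 1.0, 0.0]
ft_force: [0.3, 0.0, 0.7]
finger_gap: 1.0
grip_force: 0.0
t: 1.93
ee_pos: [0.5934, -0.1088, 0.2982]
eef_rot: [-0.001, -0.024, 1.0, 0.001]
ft_force: [-1.7, 0.1, 1.0]
finger_gap: 1.003
grip_force: 0.0
y [534  53  28  39 842] [547.6  71.5] [0.4402 0.1275 0.217 ]
y [323 180  14  41 442] [329.6 199.9] [ 0.594  -0.1016  0.217 ]
y [275 189  14  31 348] [281.6 203.5] [ 0.5996 -0.1461  0.217 ]
y [141 274  24  50 475] [149.7 299. ] [ 0.7265 -0.3075  0.217 ]
y [478 274  25  50 583] [492.8 298.5] [0.7059 0.1006 0.217 ]
y [ 298  323  257   40 1555] [448.9 346.3] [0.7753 0.0588 0.217 ]
r [   0  141   28   73 1229] [ 13.  177.9] [ 0.5845 -0.5415  0.217 ]
r [ 334  189  168  106 7312] [407.  235.1] [ 0.6261 -0.0233  0.217 ]
r [333 324  46  21 293] [351.6 330.6] [ 0.7437 -0.068   0.217 ]
```

View pics/w1.png

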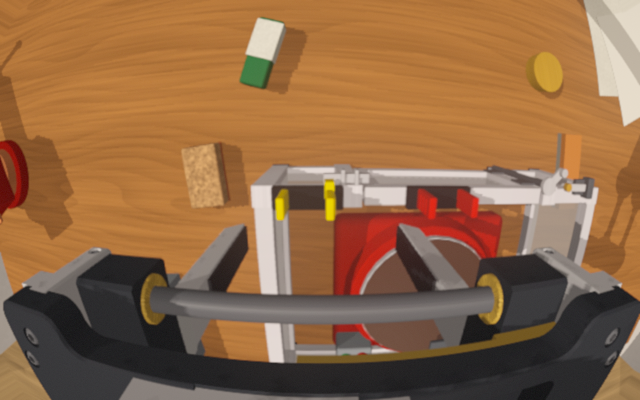

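The wrist view shows the yellow tabs at about (282,203) and (330,200) and the red ones at (427,203) and (467,203), with the fingers still behind and above. I'll use the edges of the tabs to fix the midpoint.

```bash
python3 - <<'E'
from h import *
import pickle;c=pickle.load(open("w1.pkl","rb"))
h=cv2.cvtColor(c["image"],cv2.COLOR_BGR2HSV).astype(int);H,S,V=h[...,0],h[...,1],h[...,2]
y=(H>=20)&(H<=35)&(S>150)&(V>90)
r=((H<6)|(H>174))&(S>170)&(V>60)
for nm,m,x0,x1,a,b in(("yR",y,270,295,186,230),("yL",y,318,342,178,230),("rR",r,412,442,185,222),("rL",r,452,485,185,222)):
    mm=m[a:b,x0:x1]
    for k in range(0,b-a,3):
        cs=np.flatnonzero(mm[k]); 
        if len(cs): print(nm,a+k,cs[0]+x0,cs[-1]+x0)
    rs=np.flatnonzero(mm.any(1))+a;u=rs[-1]-3;cs=np.flatnonzero(m[u,x0:x1])+x0;cc=cs.mean()
    print(nm,"rows",rs[0],rs[-1],"top-rear",fray(c,(cc,rs[-1]+.5),.217),"front-low",fray(c,(cc,rs[0]-.5),.175))
V=c["view"];print("cam",(-V[:3,:3].T@V[:3,3]).round(3),"axis",V[2,:3].round(3))
E
```

```text
yR 189 281 286
yR 192 279 288
yR 195 277 288
yR 198 275 288
yR 201 275 288
yR 204 275 288
yR 207 275 288
yR 210 276 287
yR 213 276 285
yR 216 276 283
yR 219 277 282
yR rows 189 219 top-rear [ 0.6155 -0.1479  0.217 ] front-low [ 0.5949 -0.1537  0.175 ]
yL 181 325 333
yL 184 325 333
yL 187 323 335
yL 190 323 335
yL 193 324 334
yL 196 324 335
yL 199 324 335
yL 202 325 336
yL 205 325 335
yL 208 325 335
yL 211 325 335
yL 214 325 335
yL 217 325 334
yL 220 326 333
yL rows 180 220 top-rear [ 0.614  -0.1005  0.217 ] front-low [ 0.5827 -0.1012  0.175 ]
rR 191 418 426
rR 194 418 430
rR 197 418 435
rR 200 417 437
rR 203 417 436
rR 206 417 436
rR 209 419 435
rR 212 420 441
rR 215 412 441
rR 218 412 441
rR 221 412 441
rR rows 189 221 top-rear [ 0.6113 -0.0048  0.217 ] front-low [0.5868 0.0062 0.175 ]
rL 191 457 465
rL 194 457 469
rL 197 457 474
rL 200 457 477
rL 203 456 477
rL 206 456 477
rL 209 460 477
rL 212 452 484
rL 215 452 484
rL 218 452 484
rL 221 452 484
rL rows 189 221 top-rear [0.6101 0.042  0.217 ] front-low [0.5838 0.0582 0.175 ]
cam [ 0.522 -0.113  0.495] axis [ 0.244  0.013 -0.97 ]
```

```bash
python3 -m crank '[[0.042,-0.062,0,0,0,0],[0.042,-0.062,-0.08,0,0,0],[0.042,-0.062,-0.16,0,0,0],[0.042,-0.062,-0.24,0,0,0],[0.042,-0.062,-0.24,0,0,0]]'
python3 -m crank '[[0,0,0,0,0,0]]'
```

```text
t: 2.4
ee_pos: [0.6004, -0.1197, 0.2364]
eef_rot: [-0.004, -0.027, 1.0, 0.002]
ft_force: [-1.7, 0.5, -0.4]
finger_gap: 0.998
grip_force: 0.0
t: 2.48
ee_pos: [0.6024, -0.1206, 0.2398]
eef_rot: [-0.001, -0.027, 1.0, 0.001]
ft_force: [0.2, 0.6, 0.0]
finger_gap: 0.996
grip_force: 0.0
```

```bash
python3 -m crank '[[0.006,-0.015,-0.05,0,0,0],[0.006,-0.015,-0.1,0,0,0],[0.006,-0.015,-0.165,0,0,0],[0.006,-0.015,-0.165,0,0,0],[0.006,-0.015,-0.165,0,0,0]]'
python3 -m crank '[[0,0,0,0,0,0],[0,0,0,0,0,0]]'
```

```text
t: 2.9
ee_pos: [0.6052, -0.1256, 0.2]
eef_rot: [0.0, -0.026, 1.0, -0.0]
ft_force: [0.3, 0.4, 0.7]
finger_gap: 0.999
grip_force: 0.0
t: 3.07
ee_pos: [0.606, -0.1262, 0.2007]
eef_rot: [0.001, -0.026, 1.0, -0.0]
ft_force: [-0.4, -0.2, 0.5]
finger_gap: 1.004
grip_force: 0.0
```

```bash
python3 -m crank '[[-0.006,0.006,0,0,0,0],[-0.006,0.006,0,0,0,0],[-0.006,0.006,0,0,0,0],[-0.006,0.006,0,0,0,0],[-0.006,0.006,0,0,0,0]]' 0.36
python3 -m crank '[[0,0,0,0,0,0],[0,0,0,0,0,0],[0,0,0,0,0,0],[0,0,0,0,0,0],[0,0,0,0,0,0]]'
python3 -m crank '[[0,0,0,0,0,0],[0,0,0,0,0,0],[0,0,0,0,0,0],[0,0,0,0,0,0],[0,0,0,0,0,0]]'
```

```text
t: 3.48
ee_pos: [0.6036, -0.1247, 0.1988]
eef_rot: [0.0, -0.026, 1.0, 0.0]
ft_force: [-0.4, -0.5, -0.6]
finger_gap: 0.683
grip_force: 0.0
t: 3.9
ee_pos: [0.6036, -0.1248, 0.1986]
eef_rot: [-0.0, -0.026, 1.0, -0.0]
ft_force: [-0.6, 0.0, -0.4]
finger_gap: 0.376
grip_force: 30.0
t: 4.32
ee_pos: [0.6036, -0.1247, 0.1986]
eef_rot: [-0.0, -0.026, 1.0, 0.0]
ft_force: [-0.0, 0.8, -1.3]
finger_gap: 0.376
grip_force: 30.0
```

```bash
python3 -m crank '[[0,0,0,0,0,0],[0,0,0,0,0,0],[0,0,0,0,0,0],[0,0,0,0,0,0],[0,0,0,0,0,0]]' 1
python3 -m crank '[[0,0,0,0,0,0],[0,0,0,0,0,0],[0,0,0.1,0,0,0],[0,0,0.2,0,0,0],[0,0,0.3,0,0,0]]'
python3 -m crank '[[-0.01,0.14,0,0,0,0],[-0.02,0.28,0,0,0,0],[-0.03,0.42,0,0,0,0],[-0.03,0.592,0,0,0,0],[-0.03,0.592,0,0,0,0]]'
python3 -m crank '[[0,0,0,0,0,0],[0,0,0,0,0,0]]'
python3 - <<'E'
from h import *
c=wrist("w2")
h=cv2.cvtColor(c["image"],cv2.COLOR_BGR2HSV).astype(int);H,S,V=h[...,0],h[...,1],h[...,2]
y=(H>=20)&(H<=35)&(S>150)&(V>90)
n,l,st,ce=cv2.connectedComponentsWithStats(y.astype(np.uint8))
for i in range(1,n):
    if st[i][4]>60:
        b=st[i];u=b[1]+b[3]-4;cs=np.flatnonzero(l[u]==i);print(b,"toprear",fray(c,(cs.mean(),b[1]+b[3]-.5),.217))
cv2.imwrite("pics/w2c.png",cv2.resize(c["image"][120:260,150:500],None,fx=2,fy=2))
E
```

```text
t: 4.73
ee_pos: [0.6036, -0.1248, 0.1989]
eef_rot: [0.0, -0.026, 1.0, -0.0]
ft_force: [-0.1, -0.2, -0.7]
finger_gap: 0.698
grip_force: 0.0
t: 5.15
ee_pos: [0.6032, -0.1246, 0.2743]
eef_rot: [-0.001, -0.026, 1.0, 0.0]
ft_force: [-0.4, 0.1, -0.0]
finger_gap: 0.995
grip_force: 0.0
t: 5.57
ee_pos: [0.5954, 0.0303, 0.2742]
eef_rot: [0.0, -0.029, 1.0, 0.003]
ft_force: [-0.7, 0.4, 0.0]
finger_gap: 1.0
grip_force: 0.0
t: 5.73
ee_pos: [0.5961, 0.0231, 0.2738]
eef_rot: [0.0, -0.026, 1.0, -0.0]
ft_force: [-0.2, -0.5, 1.1]
finger_gap: 0.998
grip_force: 0.0
[ 479   30   38   45 1279] toprear [0.4654 0.1784 0.217 ]
[ 147  176   54   41 1281] toprear [ 0.6148 -0.1206  0.217 ]
[141 274  23  50 441] toprear [ 0.7483 -0.1657  0.217 ]
[479 275  24  49 581] toprear [0.7268 0.2223 0.217 ]
[ 298  322  257   41 1636] toprear [0.7745 0.0587 0.217 ]
```

View pics/w2c.png

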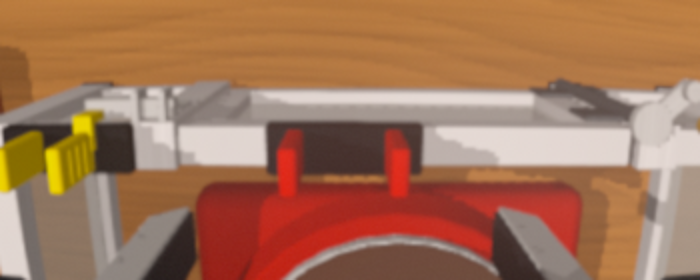

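The yellow tabs are now close together (crop (20,160) and (70,160)), consistent with being fully drawn. The red tabs are at (290,165) and (397,165), centred between the fingers. Next I go down on them.

```bash
python3 -m crank '[[0,0,-0.08,0,0,0],[0,0,-0.16,0,0,0],[0,0,-0.24,0,0,0],[0,0,-0.3,0,0,0],[0,0,-0.3,0,0,0]]'
python3 -m crank '[[0,0,0,0,0,0],[0,0,0,0,0,0]]' 0.36
python3 -m crank '[[0,0,0,0,0,0],[0,0,0,0,0,0],[0,0,0,0,0,0],[0,0,0,0,0,0],[0,0,0,0,0,0]]'
python3 -m crank '[[0,0,0,0,0,0],[0,0,0,0,0,0],[0,0,0,0,0,0],[0,0,0,0,0,0],[0,0,0,0,0,0]]'
python3 - <<'E'
import numpy as np
hx,hy=.5741,.1876;yaw=.0513;g=np.array([.014,-.165])
R=lambda a:np.array([[np.cos(a),-np.sin(a)],[np.sin(a),np.cos(a)]])
p0=R(yaw)@g
for d in range(0,96,6):
    p=R(yaw-np.radians(d))@g;print(d,((p+[hx,hy])).round(4),((p-p0)/.25).round(3),round(-d/180,4))
E
```

```text
t: 6.2
ee_pos: [0.5939, 0.0215, 0.1952]
eef_rot: [-0.003, -0.025, 1.0, 0.0]
ft_force: [0.7, 0.2, -0.0]
finger_gap: 0.999
grip_force: 0.0
t: 6.37
ee_pos: [0.5969, 0.0222, 0.1997]
eef_rot: [0.001, -0.025, 1.0, -0.0]
ft_force: [0.7, 0.1, 0.6]
finger_gap: 0.895
grip_force: 0.0
t: 6.78
ee_pos: [0.5964, 0.0233, 0.1993]
eef_rot: [0.001, -0.026, 1.0, -0.0]
ft_force: [-0.4, 0.7, 1.6]
finger_gap: 0.543
grip_force: 2.8
t: 7.2
ee_pos: [0.5964, 0.0232, 0.1993]
eef_rot: [0.001, -0.026, 1.0, -0.0]
ft_force: [-0.9, 0.1, 4.9]
finger_gap: 0.372
grip_force: 30.0
0 [0.5965 0.0235] [0. 0.] 0.0
6 [0.5793 0.0221] [-0.069 -0.006] -0.0333
12 [0.5619 0.0225] [-0.138 -0.004] -0.0667
18 [0.5447 0.0246] [-0.207  0.004] -0.1
24 [0.5279 0.0286] [-0.275  0.02 ] -0.1333
30 [0.5115 0.0343] [-0.34   0.043] -0.1667
36 [0.4958 0.0417] [-0.403  0.073] -0.2
42 [0.481  0.0507] [-0.462  0.108] -0.2333
48 [0.4672 0.0611] [-0.517  0.15 ] -0.2667
54 [0.4546 0.073 ] [-0.568  0.198] -0.3
60 [0.4432 0.0861] [-0.613  0.25 ] -0.3333
66 [0.4333 0.1004] [-0.653  0.307] -0.3667
72 [0.425  0.1156] [-0.686  0.368] -0.4
78 [0.4183 0.1315] [-0.713  0.432] -0.4333
84 [0.4133 0.1481] [-0.733  0.498] -0.4667
90 [0.41   0.1652] [-0.746  0.566] -0.5
```

```bash
python3 -m crank '[[-0.017,-0.002,0,0,0,-0.008],[-0.035,-0.003,0,0,0,-0.017],[-0.069,-0.006,0,0,0,-0.033],[-0.104,-0.005,0,0,0,-0.05],[-0.138,-0.004,0,0,0,-0.067]]'
python3 -m crank '[[0,0,0,0,0,0]]'
```

```text
t: 7.62
ee_pos: [0.5619, 0.0222, 0.1993]
eef_rot: [0.001, 0.081, 0.997, 0.0]
ft_force: [1.5, 1.4, 5.9]
finger_gap: 0.37
grip_force: 30.0
t: 7.7
ee_pos: [0.5602, 0.0223, 0.1993]
eef_rot: [-0.0, 0.08, 0.997, -0.0]
ft_force: [1.2, -0.0, 3.8]
finger_gap: 0.37
grip_force: 30.0
```

```bash
python3 -m crank '[[-0.035,0.003,0,0,0,-0.017],[-0.069,0.008,0,0,0,-0.033],[-0.103,0.015,0,0,0,-0.05],[-0.137,0.024,0,0,0,-0.067],[-0.137,0.024,0,0,0,-0.067]]'
python3 -m crank '[[-0.033,0.011,0,0,0,-0.017],[-0.065,0.023,0,0,0,-0.033],[-0.097,0.037,0,0,0,-0.05],[-0.128,0.053,0,0,0,-0.067],[-0.128,0.053,0,0,0,-0.067]]'
python3 -m crank '[[0,0,0,0,0,0]]'
```

```text
t: 8.12
ee_pos: [0.5273, 0.0285, 0.1993]
eef_rot: [0.001, 0.183, 0.983, 0.0]
ft_force: [2.3, 0.9, 3.7]
finger_gap: 0.373
grip_force: 30.0
t: 8.53
ee_pos: [0.4965, 0.0388, 0.2004]
eef_rot: [0.003, 0.285, 0.958, -0.002]
ft_force: [0.3, -5.8, 10.1]
finger_gap: 0.362
grip_force: 4.7
t: 8.62
ee_pos: [0.4967, 0.0389, 0.2004]
eef_rot: [0.002, 0.285, 0.959, -0.002]
ft_force: [-1.3, -4.4, 10.7]
finger_gap: 0.359
grip_force: 5.4
```

```bash
python3 - <<'E'
from h import *
c=wrist("w3");a=c["image"][90:290,170:470]
t=imaging.capture("top")["image"][110:240,200:420]
b=cv2.resize(t,(600,355));cv2.imwrite("pics/w3c.png",np.vstack([cv2.resize(a,(600,400))[:240],b]))
E
```

```text
(no output)
```

View pics/w3c.png

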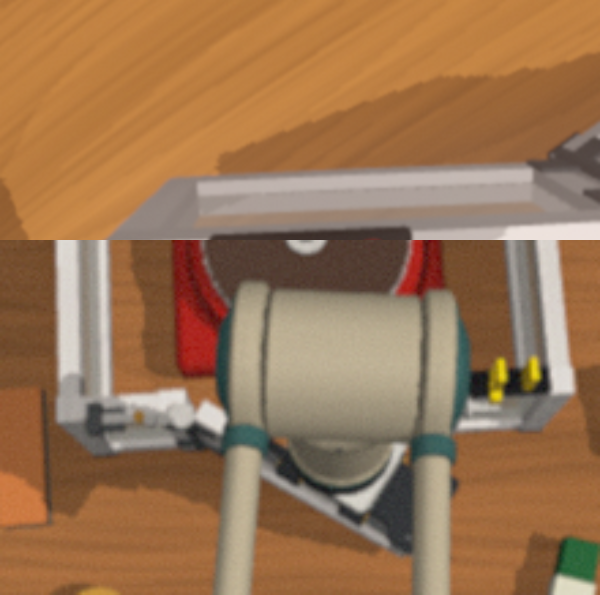

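The gate is open about 30° and the yellow tabs still stand close together at (497,380) and (532,375). The red tabs are below my crop, so I need that part of the same picture.

```bash
python3 - <<'E'
import cv2
a=cv2.imread("pics/w3.png")[150:310,200:440];cv2.imwrite("pics/w3d.png",cv2.resize(a,None,fx=3,fy=3))
E
```

```text
(no output)
```

View pics/w3d.png

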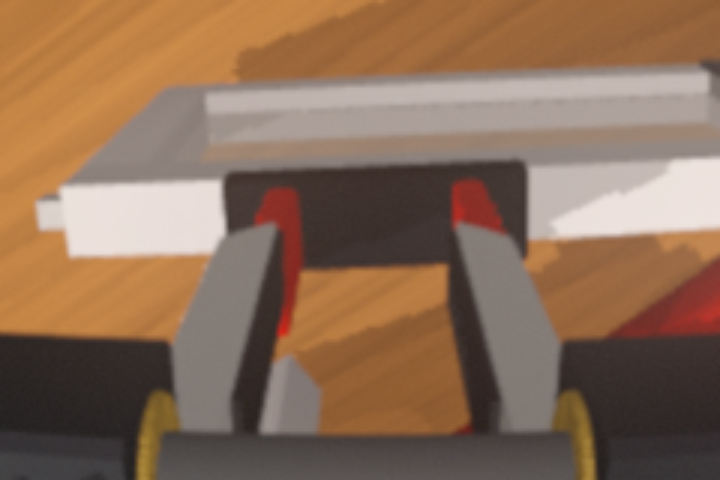

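The bolt shows at (48,212) beyond the gate's end, and the right (hinge-side) tab at (478,205) has slipped behind its finger, while the left one at (285,250) is still inside. I'll work out the gate's angle and where the tabs are.

```bash
python3 - <<'E'
from h import *
print(bot.sense()['ee_pos'].round(4),bot.sense()['ft_force'].round(1),bot.sense()['grip_force'])
c=imaging.capture("wrist")
f=lambda x,y,z:fray(c,(200+x/3,150+y/3),z)
hinge=np.array([.5741,.1876]);yaw=.0513
for nm,a,b in(("in",(70,255),(525,237)),("out",(62,185),(720,158))):
    p,q=f(*a,.165),f(*b,.165);d=(q-p)[:2];ang=np.arctan2(-d[0],d[1]);print(nm,p,q,"gate deg",np.degrees(yaw-ang))
for nm,p,z in(("Ltab low front",(285,188),.175),("Rtab low front",(468,180),.175),("Ltab top rear",(284,335),.217),("bolt",(40,212),.16),("base L",(227,215),.175),("base R",(527,205),.175)):
    w=f(*p,z);print(nm,w,"r",np.hypot(*(w[:2]-hinge)).round(4))
e=bot.sense()['ee_pos'][:2]-hinge;print("tool r",np.hypot(*e),"ang",np.degrees(np.arctan2(-e[0],-e[1])))
E
```

```text
[0.4967 0.0389 0.2004] [-1.  -5.4 11.1] 5.593334301374853
in [ 0.4687 -0.0406  0.165 ] [0.5315 0.0671 0.165 ] gate deg 33.18578644141756
out [ 0.4515 -0.0298  0.165 ] [0.5423 0.1239 0.165 ] gate deg 33.512220408499964
Ltab low front [0.483  0.0237 0.175 ] r 0.1875
Rtab low front [0.5062 0.0631 0.175 ] r 0.1418
Ltab top rear [0.5013 0.015  0.217 ] r 0.1873
bolt [ 0.4545 -0.0427  0.16  ] r 0.2595
base L [0.4809 0.0071 0.175 ] r 0.2031
base R [0.5201 0.0723 0.175 ] r 0.1273
tool r 0.1676672661890524 ang 27.50546224130055
```

```bash
cat >> h.py <<'E'
def state(name):
    c=wrist(name);h=cv2.cvtColor(c["image"],cv2.COLOR_BGR2HSV).astype(int);H,S,V=h[...,0],h[...,1],h[...,2]
    s=bot.sense();q=s["eef_rot"];print("tool",np.round(s["ee_pos"],4),"yaw deg",round(-2*np.degrees(np.arctan2(q[1],q[2])),1),"F",np.round(s["ft_force"],1),s["grip_force"])
    return c,H,S,V
E
python3 -m crank '[[0,0,0,0,0,0],[0,0,0,0,0,0],[0,0,0,0,0,0],[0,0,0,0,0,0],[0,0,0,0,0,0]]' 1
python3 -m crank '[[0,0,0,0,0,0],[0,0,0,0,0,0],[0,0,0.1,0,0,0],[0,0,0.2,0,0,0],[0,0,0.28,0,0,0]]'
python3 -m crank '[[0,0,0,0,0,0],[0,0,0,0,0,0],[0,0,0,0,0,0]]'
python3 - <<'E'
from h import *
c,H,S,V=state("w4");cv2.imwrite("pics/w4c.png",c["image"][80:330,140:560])
E
```

```text
t: 9.18
ee_pos: [0.4972, 0.0389, 0.2002]
eef_rot: [0.002, 0.285, 0.959, -0.002]
ft_force: [0.1, 0.3, -0.9]
finger_gap: 0.678
grip_force: 0.0
t: 9.6
ee_pos: [0.495, 0.042, 0.2689]
eef_rot: [-0.001, 0.285, 0.958, 0.0]
ft_force: [1.0, 0.0, 0.2]
finger_gap: 0.993
grip_force: 0.0
t: 9.85
ee_pos: [0.4945, 0.0418, 0.2671]
eef_rot: [-0.001, 0.286, 0.958, -0.0]
ft_force: [-1.0, -0.5, 0.2]
finger_gap: 1.001
grip_force: 0.0
tool [0.4943 0.0418 0.2668] yaw deg -33.2 F [ 0.3 -0.5  0.2] 0.0
```

View pics/w4c.png

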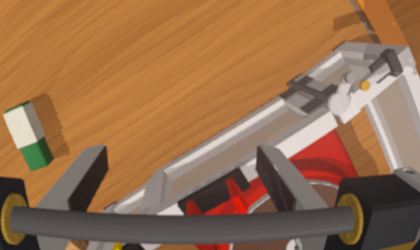

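The gate has swung back to near shut: it lies along the crop from (110,210) to (340,60), with the red tabs at about (205,215) and (238,190). I move back above the shut position and measure again.

```bash
python3 -m crank '[[0.08,-0.015,0,0,0,0.04],[0.16,-0.03,0,0,0,0.08],[0.25,-0.045,0,0,0,0.12],[0.33,-0.06,0,0,0,0.16],[0.409,-0.073,0.02,0,0,0.2]]'
python3 -m crank '[[0,0,0,0,0,0],[0,0,0,0,0,0],[0,0,0,0,0,0]]'
python3 - <<'E'
from h import *
c,H,S,V=state("w5")
m=((H<6)|(H>174))&(S>170)&(V>60);y=(H>=20)&(H<=35)&(S>150)&(V>90)
# tab columns above the red disc body
sub=m[150:215]; 
for r in range(170,224,4):
    cs=np.flatnonzero(m[r,250:400])+250;g=np.split(cs,np.flatnonzero(np.diff(cs)>1)+1) if len(cs) else []
    print(r,[(int(a[0]),int(a[-1])) for a in g])
cv2.imwrite("pics/w5c.png",cv2.resize(c["image"][130:270,130:510],None,fx=2,fy=2))
E
```

```text
t: 10.32
ee_pos: [0.5971, 0.0233, 0.2708]
eef_rot: [-0.003, -0.026, 1.0, 0.0]
ft_force: [0.4, 0.0, 0.4]
finger_gap: 0.999
grip_force: 0.0
t: 10.57
ee_pos: [0.5961, 0.0236, 0.2724]
eef_rot: [-0.002, -0.022, 1.0, 0.0]
ft_force: [-0.4, 0.2, 0.7]
finger_gap: 0.998
grip_force: 0.0
tool [0.596  0.0236 0.2729] yaw deg 2.5 F [-0.4  0.2  0.6] 0.0
170 []
174 [(293, 299)]
178 [(290, 299), (342, 350)]
182 [(287, 299), (342, 352)]
186 [(287, 299), (341, 354)]
190 [(287, 299), (341, 354)]
194 [(287, 298), (341, 354)]
198 [(287, 297), (341, 353)]
202 [(288, 296), (343, 352)]
206 [(344, 352)]
210 []
214 [(254, 399)]
218 [(250, 399)]
222 [(250, 399)]
```

View pics/w5c.png

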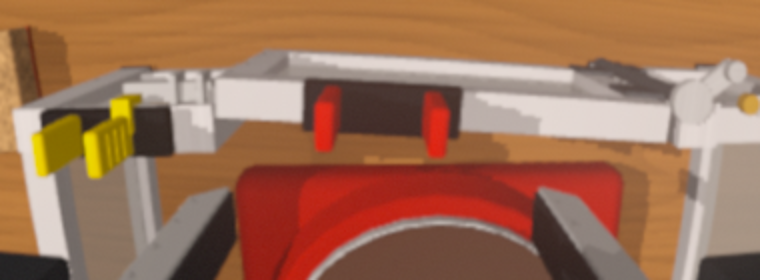

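The gate is ajar by a few degrees, its bolt resting against the post. Red tabs are at crop (327,118) and (436,124), and the yellow ones are still drawn at (58,145) and (108,145).

```bash
python3 - <<'E'
from h import *
c=imaging.capture("wrist")
a,b=fray(c,(292,205),.217),fray(c,(348,209),.217);print(a,b,(a+b)/2,np.degrees(np.arctan2(-(b-a)[0],(b-a)[1])))
f=lambda x,y:fray(c,(130+x/2,130+y/2),.165)
p,q=f(222,116),f(668,140);d=q-p;print(p,q,"rail world deg",np.degrees(np.arctan2(-d[0],d[1])))
E
python3 - <<'E'
import numpy as np
R=lambda a:np.array([[np.cos(a),-np.sin(a)],[np.sin(a),np.cos(a)]])
for d in (2,3,4,5,6): print(d,R(.0513-np.radians(d))@[.014,-.165]+[.5741,.1876])
E
```

```text
[ 0.5961 -0.0018  0.217 ] [0.5975 0.0459 0.217 ] [0.5968  0.02205 0.217  ] -1.6811545138401505
[ 0.5951 -0.0596  0.165 ] [0.5974 0.1794 0.165 ] rail world deg -0.5513649582840298
2 [0.59080291 0.02285167]
3 [0.58792511 0.02258525]
4 [0.5850431  0.02236911]
5 [0.58215776 0.02220329]
6 [0.57926996 0.02208785]
```

```bash
python3 -m crank '[[-0.03,-0.005,-0.07,0,0,-0.018],[-0.03,-0.005,-0.15,0,0,-0.018],[-0.03,-0.005,-0.23,0,0,-0.018],[-0.03,-0.005,-0.304,0,0,-0.018],[-0.03,-0.005,-0.304,0,0,-0.018]]'
python3 -m crank '[[0,0,0,0,0,0],[0,0,0,0,0,0],[0,0,0,0,0,0],[0,0,0,0,0,0],[0,0,0,0,0,0]]' 0.3
python3 -m crank '[[0,0,0,0,0,0],[0,0,0,0,0,0],[0,0,0,0,0,0],[0,0,0,0,0,0],[0,0,0,0,0,0]]'
python3 -m crank '[[0,0,0,0,0,0],[0,0,0,0,0,0]]'
python3 - <<'E'
from h import *
c,H,S,V=state("w6");cv2.imwrite("pics/w6c.png",cv2.resize(c["image"][150:310,200:440],None,fx=2.5,fy=2.5))
E
```

```text
t: 11.08
ee_pos: [0.5863, 0.0225, 0.1944]
eef_rot: [-0.004, 0.006, 1.0, 0.0]
ft_force: [-0.4, 0.9, -0.0]
finger_gap: 1.002
grip_force: 0.0
t: 11.5
ee_pos: [0.5907, 0.022, 0.1989]
eef_rot: [0.001, 0.006, 1.0, -0.0]
ft_force: [-0.5, 0.0, 0.1]
finger_gap: 0.677
grip_force: 0.0
t: 11.92
ee_pos: [0.5906, 0.0222, 0.1983]
eef_rot: [0.001, 0.006, 1.0, 0.0]
ft_force: [0.3, 1.1, 4.2]
finger_gap: 0.379
grip_force: 30.0
t: 12.08
ee_pos: [0.5906, 0.0222, 0.1983]
eef_rot: [0.001, 0.006, 1.0, 0.0]
ft_force: [0.4, 0.8, 4.6]
finger_gap: 0.379
grip_force: 30.0
tool [0.5906 0.0221 0.1983] yaw deg -0.6 F [1.2 0.7 4.1] 30.00488519668579
```

View pics/w6c.png

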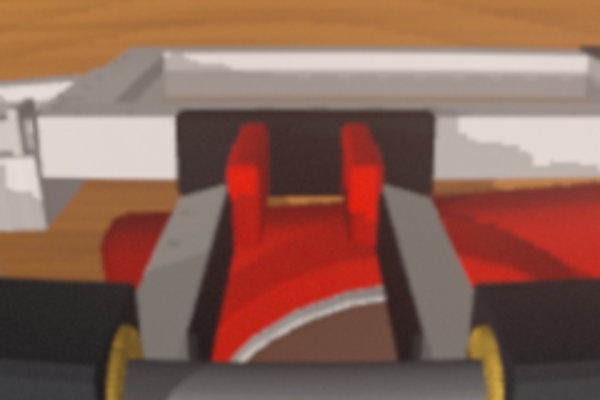

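Both red tabs stand inside the fingers at crop (250,190) and (362,190), squeezed, and the bolt is no longer showing. I'll ease the gate shut and then swing it out slowly, checking for slip by numbers only.

```bash
cat >> h.py <<'E'
def slip(name):
    c,H,S,V=state(name);ref=cv2.imread("pics/w6.png")
    for k,(x0,x1) in dict(L=(266,312),R=(334,380)).items():
        t=ref[190:222,x0:x1];r=cv2.matchTemplate(c["image"][165:250,x0-25:x1+25],t,cv2.TM_CCOEFF_NORMED)
        _,v,_,p=cv2.minMaxLoc(r);print(k,"shift px",p[0]-25,p[1]-25,round(v,2))
E
python3 -m crank '[[0.01,0.001,0,0,0,0.005],[0.02,0.002,0,0,0,0.01],[0.03,0.003,0,0,0,0.014],[0.038,0.004,0,0,0,0.018],[0.038,0.004,0,0,0,0.018]]'
python3 -m crank '[[0,0,0,0,0,0],[0,0,0,0,0,0]]'
python3 -c "
from h import *
slip('s1')
R=lambda a:np.array([[np.cos(a),-np.sin(a)],[np.sin(a),np.cos(a)]])
f=lambda d:R(.0513-np.radians(d))@[.019,-.165]
for d in range(0,91,5): print(d,(f(d)+[.5741,.1876]).round(4),((f(d)-f(0))/.25).round(3),round(-d/180,4))"
```

```text
t: 12.55
ee_pos: [0.6006, 0.0234, 0.1983]
eef_rot: [0.001, -0.023, 1.0, 0.0]
ft_force: [0.7, 2.8, 6.9]
finger_gap: 0.379
grip_force: 30.0
t: 12.72
ee_pos: [0.6003, 0.0233, 0.1983]
eef_rot: [0.001, -0.023, 1.0, 0.0]
ft_force: [0.9, 1.8, 6.2]
finger_gap: 0.381
grip_force: 30.0
tool [0.6002 0.0234 0.1982] yaw deg 2.7 F [-0.   1.7  5.4] 30.010200440883636
L shift px 0 0 1.0
R shift px 0 0 1.0
0 [0.6015 0.0238] [0. 0.] 0.0
5 [0.5872 0.022 ] [-0.058 -0.007] -0.0278
10 [0.5727 0.0215] [-0.115 -0.009] -0.0556
15 [0.5582 0.0223] [-0.173 -0.006] -0.0833
20 [0.5439 0.0243] [-0.231  0.002] -0.1111
25 [0.5297 0.0275] [-0.287  0.015] -0.1389
30 [0.516 0.032] [-0.342  0.033] -0.1667
35 [0.5026 0.0377] [-0.396  0.056] -0.1944
40 [0.4898 0.0445] [-0.447  0.083] -0.2222
45 [0.4777 0.0524] [-0.495  0.114] -0.25
50 [0.4663 0.0613] [-0.541  0.15 ] -0.2778
55 [0.4557 0.0712] [-0.584  0.19 ] -0.3056
60 [0.446  0.0819] [-0.622  0.233] -0.3333
65 [0.4372 0.0935] [-0.657  0.279] -0.3611
70 [0.4296 0.1058] [-0.688  0.328] -0.3889
75 [0.423  0.1187] [-0.714  0.38 ] -0.4167
80 [0.4175 0.1321] [-0.736  0.433] -0.4444
85 [0.4133 0.146 ] [-0.753  0.489] -0.4722
90 [0.4103 0.1602] [-0.765  0.545] -0.5
```

```bash
python3 -m crank '[[-0.03,-0.004,0,0,0,-0.014],[-0.058,-0.007,0,0,0,-0.028],[-0.087,-0.008,0,0,0,-0.042],[-0.115,-0.009,0,0,0,-0.056],[-0.115,-0.009,0,0,0,-0.056]]'
python3 -m crank '[[-0.029,0.001,0,0,0,-0.014],[-0.058,0.003,0,0,0,-0.028],[-0.087,0.007,0,0,0,-0.042],[-0.116,0.011,0,0,0,-0.056],[-0.116,0.011,0,0,0,-0.056]]'
python3 -c "
from h import *
slip('s2')"
```

```text
t: 13.18
ee_pos: [0.5699, 0.0214, 0.1983]
eef_rot: [-0.0, 0.066, 0.998, 0.001]
ft_force: [1.0, 2.5, 4.8]
finger_gap: 0.378
grip_force: 30.0
t: 13.6
ee_pos: [0.5412, 0.0246, 0.1983]
eef_rot: [-0.0, 0.153, 0.988, 0.001]
ft_force: [0.8, 2.9, 5.2]
finger_gap: 0.378
grip_force: 30.0
tool [0.5421 0.0244 0.1983] yaw deg -17.5 F [0.4 2.3 5.4] 30.02237230539322
L shift px 0 0 1.0
R shift px 0 0 0.99
```

```bash
python3 -m crank '[[-0.028,0.006,0,0,0,-0.014],[-0.056,0.013,0,0,0,-0.028],[-0.084,0.022,0,0,0,-0.042],[-0.111,0.031,0,0,0,-0.056],[-0.111,0.031,0,0,0,-0.056]]'
python3 -c "
from h import *
slip('s3')"
```

```text
t: 14.07
ee_pos: [0.5175, 0.0312, 0.1983]
eef_rot: [0.004, 0.238, 0.971, 0.001]
ft_force: [4.7, 3.0, 2.2]
finger_gap: 0.379
grip_force: 30.1
tool [0.517  0.0313 0.1983] yaw deg -27.5 F [4.1 2.  3.7] 30.09379506111145
L shift px 0 1 0.99
R shift px 0 -1 0.98
```

```bash
python3 -m crank '[[-0.027,0.011,0,0,0,-0.012],[-0.054,0.023,0,0,0,-0.025],[-0.054,0.023,0,0,0,-0.025],[-0.054,0.023,0,0,0,-0.025]]'
python3 -c "
from h import *
slip('s4')"
```

```text
t: 14.45
ee_pos: [0.5017, 0.0378, 0.1982]
eef_rot: [0.001, 0.276, 0.961, 0.001]
ft_force: [2.4, 3.3, 5.6]
finger_gap: 0.376
grip_force: 30.0
tool [0.5019 0.0377 0.1982] yaw deg -32.1 F [2.6 3.2 4.8] 30.02427577972412
L shift px 0 0 0.99
R shift px 0 0 0.98
```

```bash
python3 -m crank '[[-0.026,0.013,0,0,0,-0.014],[-0.051,0.027,0,0,0,-0.028],[-0.075,0.042,0,0,0,-0.042],[-0.099,0.058,0,0,0,-0.056],[-0.099,0.058,0,0,0,-0.056]]'
python3 -c "
from h import *
slip('s5')"
```

```text
t: 14.92
ee_pos: [0.476, 0.0533, 0.1982]
eef_rot: [-0.0, 0.36, 0.933, 0.002]
ft_force: [0.4, 6.3, 6.4]
finger_gap: 0.377
grip_force: 30.0
tool [0.4757 0.0535 0.1982] yaw deg -42.2 F [-0.6  7.1  8.3] 30.02736210823059
L shift px 0 0 0.99
R shift px 0 0 0.98
```

```bash
python3 -m crank '[[-0.023,0.019,0,0,0,-0.014],[-0.046,0.038,0,0,0,-0.028],[-0.068,0.058,0,0,0,-0.042],[-0.089,0.079,0,0,0,-0.056],[-0.108,0.101,0,0,0,-0.07]]'
python3 -m crank '[[-0.019,0.022,0,0,0,-0.014],[-0.037,0.044,0,0,0,-0.028],[-0.054,0.067,0,0,0,-0.042],[-0.054,0.067,0,0,0,-0.042]]'
python3 -c "
from h import *
slip('s6')"
```

```text
t: 15.38
ee_pos: [0.4501, 0.077, 0.1983]
eef_rot: [0.001, 0.461, 0.888, 0.001]
ft_force: [2.8, 0.6, 5.5]
finger_gap: 0.381
grip_force: 30.0
t: 15.72
ee_pos: [0.4364, 0.0945, 0.1982]
eef_rot: [0.001, 0.517, 0.856, 0.001]
ft_force: [4.1, 1.4, 5.3]
finger_gap: 0.379
grip_force: 30.0
tool [0.4368 0.0939 0.1982] yaw deg -62.2 F [4.3 3.2 5. ] 30.030878484249115
L shift px 0 0 0.99
R shift px 0 0 0.98
```

```bash
python3 -m crank '[[-0.016,0.024,0,0,0,-0.014],[-0.031,0.049,0,0,0,-0.028],[-0.044,0.075,0,0,0,-0.042],[-0.057,0.101,0,0,0,-0.056],[-0.068,0.127,0,0,0,-0.07]]'
python3 -m crank '[[-0.011,0.027,0,0,0,-0.014],[-0.02,0.055,0,0,0,-0.028],[-0.028,0.083,0,0,0,-0.042],[-0.035,0.111,0,0,0,-0.056],[-0.035,0.111,0,0,0,-0.056]]'
python3 -c "
from h import *
slip('s7')"
```

```text
t: 16.18
ee_pos: [0.4202, 0.125, 0.1982]
eef_rot: [0.001, 0.609, 0.793, 0.001]
ft_force: [4.0, 1.4, 5.6]
finger_gap: 0.379
grip_force: 30.1
t: 16.6
ee_pos: [0.4115, 0.1535, 0.1982]
eef_rot: [0.001, 0.676, 0.737, 0.001]
ft_force: [5.6, 0.7, 5.0]
finger_gap: 0.375
grip_force: 30.0
tool [0.4116 0.1529 0.1982] yaw deg -84.9 F [6.4 1.  5.1] 30.05254715681076
L shift px 0 0 0.99
R shift px 0 0 0.97
```

```bash
python3 -m crank '[[-0.001,0.014,0,0,0,-0.006],[-0.002,0.026,0,0,0,-0.012],[-0.002,0.026,0,0,0,-0.012],[-0.002,0.026,0,0,0,-0.012],[-0.002,0.026,0,0,0,-0.012]]'
python3 -m crank '[[0,0,0,0,0,0],[0,0,0,0,0,0],[0,0,0,0,0,0],[0,0,0,0,0,0],[0,0,0,0,0,0]]'
python3 - <<'E'
from h import *
slip('s8')
c=imaging.capture("top");im=c["image"];h=cv2.cvtColor(im,cv2.COLOR_BGR2HSV).astype(int);H,S,V=h[...,0],h[...,1],h[...,2]
w=((H>14)&(H<28)&(S>140)).astype(np.uint8)[232:268,215:255];M=cv2.moments(w,True);print("tin",M["m10"]/M["m00"]+215,M["m01"]/M["m00"]+232,"was 235.2 250.1")
y=((H>=20)&(H<=35)&(S>150)&(V>90)).astype(np.uint8)[148:175,370:408]
n,l,st,ce=cv2.connectedComponentsWithStats(y)
print("yellow",[(st[i][:5].tolist(),(ce[i]+[370,148]).round(1).tolist()) for i in range(1,n) if st[i][4]>10])
E
```

```text
t: 17.07
ee_pos: [0.4105, 0.1587, 0.1982]
eef_rot: [0.001, 0.689, 0.725, 0.0]
ft_force: [3.1, 1.2, 6.8]
finger_gap: 0.376
grip_force: 30.1
t: 17.48
ee_pos: [0.4105, 0.1587, 0.1982]
eef_rot: [0.001, 0.689, 0.725, 0.0]
ft_force: [3.6, 1.1, 5.5]
finger_gap: 0.378
grip_force: 30.1
tool [0.4105 0.1587 0.1982] yaw deg -87.1 F [ 3.8 -0.2  7.3] 30.05395531654358
L shift px 0 0 0.98
R shift px 0 -1 0.97
tin 235.52820512820512 254.35897435897436 was 235.2 250.1
yellow [([9, 5, 7, 16, 91], [382.1, 160.6]), ([22, 5, 7, 12, 59], [394.6, 158.7])]
```

```bash
python3 - <<'E'
from h import *
import pickle
d=pickle.load(open("d.pkl","rb"))
for n,(x0,x1,y0,y1) in(("top",(215,258,228,270)),("side",(222,262,188,222))):
    for im in(d[n]["image"],imaging.capture(n)["image"]):
        h=cv2.cvtColor(im,cv2.COLOR_BGR2HSV).astype(int)[y0:y1,x0:x1]
        m=(h[...,0]>14)&(h[...,0]<28)&(h[...,1]>140)&(h[...,2]>60);ys,xs=np.nonzero(m);print(n,m.sum(),xs.min()+x0,xs.max()+x0,ys.min()+y0,ys.max()+y0)
E
```

```text
top 641 215 255 236 269
top 397 222 254 245 267
side 484 230 255 193 216
side 276 230 249 193 216
```

```bash
python3 -c "
from cell import bot
print(bot.sign_off())"
```

```text
the job is handed in; nothing more can be done
None
```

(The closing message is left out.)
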